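Charge the grinding bowl and close it

ROBOT

A 6-joint arm with a two-finger parallel gripper is mounted at the origin on a cart in front of the work surface, level with it; the furniture and walls round the work are solid. World frame = base frame: x ahead of the robot, y to its left, z up, the work surface at z = 0. Lengths are in mm, angles in rad, forces in N, time in s.
With the tool pointing down it reaches from about 300 to 825 mm from the base axis. Payload 5.4 kg.
Tool frame: the origin (TCP) lies at the very end of the fingers, on their centre line; the grasp point (between the pads) lies pinch_z behind it (pinch_z is the distance from the TCP to the grasp point, in mm); z points along the fingers, y is the line along which they close (so a half turn about z gives the same grasp; the last joint's range is limited). The gripper opens to 92 mm and grips with 3 to 60 N. Pads are 20 mm wide; open, the fingers measure 128 mm over their backs; the gripper's body (75 mm by 189 mm) begins 69 mm behind the grasp point.
Start: joints at [-1.432, 0.158, 1.597, -0, 1.386, -0.21], TCP at [196.494, -540.367, 214.601] pointing down, gripper open.
Joint ranges: [-2.91, 2.91], [-0.94, 2.29], [0.18, 2.7], [-1.29, 4.43], [0.17, 2.64], [-3, 3]. Speed limits (rad/s): [2.57, 2.57, 3.14, 3.14, 3.14, 3.14].

INTERFACE

Orientations are given as a unit quaternion [w, x, y, z].
In Python, from bench import * gives the robot as it stands.
- The arm moves only by the shell command python3 -m handwheel 'ROWS' [FORCE]. ROWS is JSON, a list of rows, each a list of 5 numbers: the shift along the tool's x, y, z each as a share of 30 mm, from -1 to 1, then the turn about the tool's z as a share of 8 degrees, from -1 to 1, then the opening, from -1 (shut) to 1 (fully open). A call has 1 to 10 rows; each row shifts and turns the commanded pose from where the row before left it, along the tool's axes as they then stand; what a row does not reach is not made up. A row lasts 1/8 s, in which the tool goes at most 62.5 mm and 10.7 degrees, less where a joint would pass 70% of its speed; a pose out of reach is approached as far as the arm can. A call with a number of a shift or a turn outside -1 to 1 is refused whole. A call with a gripper value outside its range is refused whole. The fingers move at their own pace and stop on an object; FORCE is the grip in N (left out, the last holds). Time passes only in rows, so rows that do not move let the fingers close. It gives the time, the measured TCP pose, the force, the opening and the grip force at its end, in the units of the state.
- get_obs(): the state, without advancing time (a new reading comes with each control period).
- snapshot(name): name is "side" or "top"; returns a dict with "pixels" (384x512x3 uint8, blue, green, red), "range_z" (384x512 float32, mm along the optical axis (not along the pixel's ray), 0 where there is no reading), "fx", "fy", "cx", "cy" (pixels), "extrinsics" (4x4, takes a point from world to camera coordinates). Camera axes: x right, y down, z forward; pixel columns grow to the right and rows downward; lengths in mm; the calibration is good to about 2 mm. A picture is of the moment at which its call begins.
- sign_off(): hands the job in; it is judged then, once.
The state is a dict: "time": time; "joints": joint angles; "qvel": joint speeds; "joint_torque": joint torques, N m; "ee_pos": TCP position; "eef_rot": TCP orientation; "wrist_force": force on the tool from outside, world axes, zero at the start; "wrist_torque": the same for the moment, N m; "opening": opening from 0.0 (shut) to 1.0 (fully open); "gripper_force": force on a finger pad.
Only numpy, scipy, OpenCV 4.12 (cv2) and the standard library are available. Lean on these libraries where they do the work, as an engineer would, in place of code of your own. Each camera call takes 0.05 s, during which the arm holds its last target. There are 200 camera calls.

TASK

Scoop ore lumps out of the steel sample tray with the bench scoop and tip at least three of the four into the grinding bowl; the others stay in the tray and none is spilled. Do not touch the lumps with the gripper fingers. Then lay the scoop flat on the bench, and set the cover on the bowl over its two pins until it rests flush on the rim; leave the timer and the brown bottle alone.

Things in the scene. Friction and masses are not known exactly. Their poses are not given: they have to be found in the camera images.
- sample_tray: open stainless tray, 180 x 310 x 36 mm, fixed; origin under its centre, long side along its y; floor top 3 mm above the origin; vertical walls 3 mm thick, inner faces at x = +-87 mm and y = +-152 mm
- lump_1: brown-grey lump of ore, irregular, about 33 x 29 x 25 mm, 30 g, lying loose in the tray; origin in its middle
- lump_2: brown-grey lump of ore, irregular, about 33 x 29 x 25 mm, 30 g, lying loose in the tray; origin in its middle
- lump_3: brown-grey lump of ore, irregular, about 33 x 29 x 25 mm, 30 g, lying loose in the tray; origin in its middle
- lump_4: brown-grey lump of ore, irregular, about 33 x 29 x 25 mm, 30 g, lying loose in the tray; origin in its middle
- scoop: aluminium bench scoop with a blue handle, 180 mm long, 160 g. Origin: centre of the underside of the flat pan (80 mm long in x, 90 mm wide, 2 mm thick); the open lip is at x = +40 mm, thinned to 0.7 mm. Side walls fall from 34 mm at the back to the floor at the lip; back wall 34 mm high at x = -40 mm. z is up when it lies flat
- scoop_grip (a point): middle of the front half of the scoop's blue handle, at (-88, 0, 64) mm in the scoop's frame; the handle there is a level bar 18 mm wide (scoop's y) and 24 mm high, from x = -56 to -140 mm; axes as the scoop's
- scoop_lip (a point): middle of the scoop's front lip, on the underside, at (40, 0, 0) mm in the scoop's frame; x points out of the scoop
- grinding_bowl: steel grinding bowl on a blue base plate 196 x 136 x 12 mm, fixed. Origin under the base's centre. Round bowl in the middle: 124 mm outside and 110 mm inside diameter, rim 70 mm and floor 20 mm above the origin. Two upright 10 mm pins with tapered tips at x = +-76 mm, tops 93 mm above the origin (23 mm above the rim)
- bowl_rim (a point): centre of the bowl's mouth, level with the rim, axes as the bowl's
- bowl_floor (a point): centre of the bowl's inner floor, axes as the bowl's
- cover: round aluminium cover for the bowl, 125 mm diameter, 7 mm thick, with two ears along its x, each with a 13 mm hole at x = +-76 mm; 196 mm over the ears, 300 g; lies flat on the bench; origin: centre of the underside. Either way round fits
- cover_grip (a point): middle of the cover's black bar grip, 36 mm above the underside; the bar runs along the cover's x, 90 mm long, 14 mm wide, 14 mm high, free underneath between its posts at x = +-34 mm (22 mm down to the plate)
- timer: white kitchen-style timer, 70 mm diameter, 53 mm high, standing on the bench; bystander
- amber_bottle: small brown dropper bottle with red cap, 33 mm diameter, 76 mm high; bystander
Not all that is in view belongs to the job. What is shaped like the lump_4 but orange or yellow is not meant.

How it is judged:
By the outcome, as a careful person would: the job done as asked, in the order asked, and still so for the second after the job is handed in, with the robot touching nothing.
It also fails if it takes over 72 s, if anything falls off the work surface, if the arm or the gripper's body presses on something with over 40 N, if the wrist force passes 120 N, or if a joint passes its speed limit or range.

## Working session

There is one attempt and no reset: what is moved stays moved. The work goes in short steps, Python scripts to look and compute and a shell command to move; the robot and the scene stay as the last step left them, time stands still between calls to the robot, and variables do not carry over. Pictures are saved under pics/ and viewed, at most 10 in all, crops included, and the job is handed in when it is done.

```bash
ls; mkdir -p pics; python3 - <<'E'
from bench import *
import cv2,numpy as np
o=get_obs(); print({k:o[k] for k in ("time","ee_pos","eef_rot","wrist_force","opening")}); 
try: print(pinch_z)
except Exception as e: print(e)
for n in ("top","side"):
    s=snapshot(n); cv2.imwrite(f"pics/{n}0.png",s["pixels"]); np.savez(f"/tmp/{n}0.npz",**s)
    print(n,s["fx"],s["cx"],s["cy"],np.round(s["extrinsics"],3).tolist())
E
```

```text
pics
{'time': 0.0, 'ee_pos': array([ 196.42012356, -539.76424232,  213.63233529]), 'eef_rot': array([-9.15159248e-04,  9.84830198e-01,  1.73518420e-01,  2.67210354e-05]), 'wrist_force': array([-0.59720324, -0.41200289, -0.43968207]), 'opening': 0.999065207417935}
18.700000000000003
top 357.0553868585944 255.29140819804482 184.97867969759196 [[-0.006, -1.0, -0.002, 21.467], [-0.983, 0.007, -0.184, 503.645], [0.184, 0.001, -0.983, 1199.961], [0.0, 0.0, 0.0, 1.0]]
side 383.81700106805874 250.9399847352811 190.30107299838332 [[-0.999, -0.025, -0.024, 529.936], [0.007, 0.542, -0.841, 69.074], [0.034, -0.84, -0.541, 1150.833], [0.0, 0.0, 0.0, 1.0]]
```

View pics/top0.png

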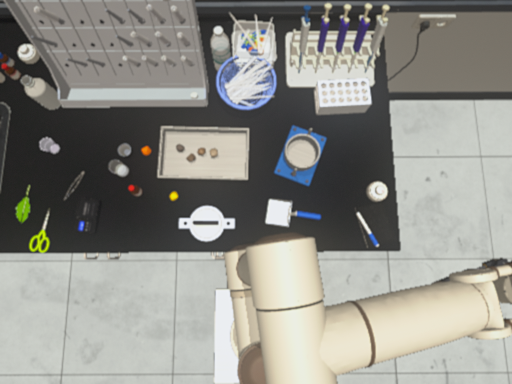

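View pics/side0.png

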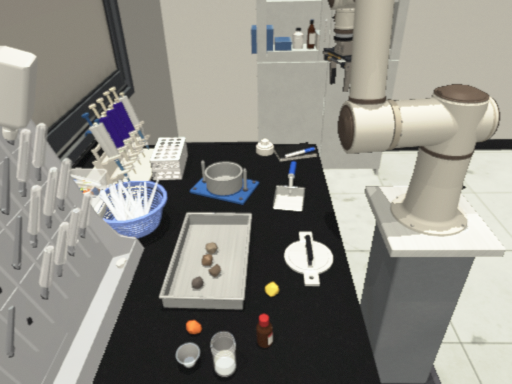

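The top view shows the tray at about (203,153), with brown lumps at (180,148), (192,157), (201,152) and (213,153). The bowl is at (302,152), scoop pan (279,212) with its handle to (320,216), cover (207,223), bottle (135,190) and timer (377,190).

Things that could be taken for lumps are orange (146,150) and yellow (174,196), both outside the tray, so I reject them. The four brown ones inside the tray are the right ones. I'll check them in a close crop.

```bash
cat > h.py <<'E'
from bench import *
import cv2,numpy as np
def cloud(s):
    v,u=np.mgrid[:384,:512]; z=s["range_z"]
    P=np.stack([(u-s["cx"])/s["fx"]*z,(v-s["cy"])/s["fy"]*z,z,np.ones_like(z)],-1)
    W=P@np.linalg.inv(s["extrinsics"]).T
    W[z<=0]=np.nan
    return W[...,:3]
def rect(pts): # minAreaRect in mm
    return cv2.minAreaRect(pts[:,:2].astype(np.float32))
def px(s,p):
    q=s["extrinsics"]@np.append(p,1); return s["fx"]*q[0]/q[2]+s["cx"],s["fy"]*q[1]/q[2]+s["cy"]
E
python3 - <<'E'
from h import *
s=dict(np.load('/tmp/top0.npz')); W=cloud(s); im=s["pixels"]
c=im[105:255,115:335]; cv2.imwrite('pics/crop1.png',cv2.resize(c,None,fx=3.6,fy=3.6,interpolation=cv2.INTER_CUBIC))
def reg(u0,u1,v0,v1,f):
    w=W[v0:v1,u0:u1].reshape(-1,3); b=im[v0:v1,u0:u1].reshape(-1,3).astype(int)
    k=f(w,b)&~np.isnan(w[:,0]); return w[k],b[k]
print("bench z",np.nanmedian(W[225:245,150:170,2]))
blue=lambda w,b:(b[:,0]>b[:,2]+50)
t,_=reg(150,258,120,190,lambda w,b:(w[:,2]>22)&(w[:,2]<50)); print("tray",rect(t),len(t))
t,_=reg(270,335,120,190,lambda w,b:blue(w,b)&(w[:,2]<40)); print("base",rect(t))
t,_=reg(270,335,120,190,lambda w,b:(w[:,2]>60)&(w[:,2]<78)); print("rim",cv2.minEnclosingCircle(t[:,:2].astype(np.float32)),len(t),t[:,2].mean())
t,_=reg(290,328,200,225,lambda w,b:blue(w,b)); print("handle",rect(t),t[:,2].mean(),t.mean(0),np.median(t[:,2]))
t,_=reg(262,294,195,230,lambda w,b:(b.min(1)>120)&(w[:,2]<40)); print("pan",rect(t),t.mean(0))
t,_=reg(172,240,200,245,lambda w,b:(b.min(1)>110)&(w[:,2]<20)); print("cover",rect(t),t.mean(0))
t,_=reg(172,240,200,245,lambda w,b:(w[:,2]>25)); print("bar",rect(t),t.mean(0),len(t))
for n,u,v in (("l1",180,148),("l2",192,157),("l3",201,152),("l4",213,153)): print(n,W[v,u])
print("bottle",W[188,134],"timer",W[190,377],"yellow",W[196,174])
E
```

```text
bench z 0.27592014897982153
tray ((628.2789306640625, 202.49334716796875), (320.36651611328125, 192.7953643798828), 88.02820587158203) 902
base ((623.030029296875, -147.1468963623047), (139.21775817871094, 197.12779235839844), 68.32882690429688)
rim ((621.4364013671875, -145.00621032714844), 77.6865005493164) 239 68.53588285144502
handle ((396.04241943359375, -166.12094116210938), (91.66598510742188, 18.057247161865234), 81.38092041015625) 66.4585634101842 [ 395.84319632 -160.89371118   66.45856341] 74.73480525010177
pan ((411.725341796875, -63.82273864746094), (87.73941040039062, 90.4154281616211), 80.61686706542969) [411.9805787  -63.19206425   4.44720783]
cover ((375.90948486328125, 192.02569580078125), (185.25794982910156, 129.1427459716797), 59.237152099609375) [374.94570412 192.06666616   7.86647864]
bar ((378.04376220703125, 190.3520965576172), (86.5102310180664, 10.88074016571045), 89.5042724609375) [377.93769927 190.6689976   42.77791321] 102
l1 [645.41811008 289.78595035  27.12264266]
l2 [611.25533401 245.30669552  27.96061663]
l3 [629.99192432 213.49075856  26.80129153]
l4 [626.31894028 170.2416027   25.50309691]
bottle [491.77434613 433.41161393  69.62369155] timer [ 482.53398475 -404.01888848   50.23263037] yellow [470.30070211 305.99726018  23.99768498]
```

View pics/crop1.png

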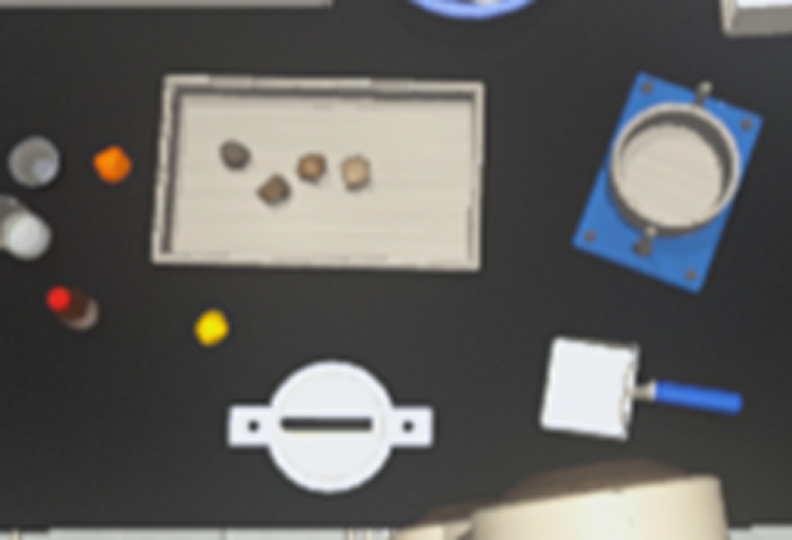

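The crop confirms four brown lumps inside the tray, and the orange and yellow pieces lie outside it. The scoop's handle points to −y, and the bowl's pins show at crop (704,90) and (645,245). Next is a helper that works out the rows.

```bash
cat >> h.py <<'E'
def pose():
    o=get_obs(); w,x,y,z=o["eef_rot"]
    return np.array(o["ee_pos"]),np.degrees(np.arctan2(2*(x*y+w*z),1-2*(y*y+z*z))),o
def plan(tgt,yaw,n):
    p,y0,o=pose(); d=(np.array(tgt)-p)/n; dy=((yaw-y0+180)%360-180)/n; R=[]
    for i in range(n):
        a=np.radians(y0+i*dy); c,s=np.cos(a),np.sin(a)
        R.append([round(float(v),2) for v in ((c*d[0]+s*d[1])/30,(s*d[0]-c*d[1])/30,-d[2]/30,-dy/8)])
    print(f"t={o['time']:.2f}",p.round(1),round(y0,1),"F",np.round(o["wrist_force"],1),"\n",R)
E
python3 - <<'E'
from h import *
plan((398,-150,110),81,18)
s=dict(np.load('/tmp/top0.npz')); W=cloud(s).reshape(-1,3)
for a in range(0,400,100):
    k=(W[:,0]>720)&(W[:,1]>a)&(W[:,1]<a+100)&(W[:,2]>60); print(a,W[k,0].min() if k.any() else None)
E
```

```text
t=0.10 [ 196.4 -539.8  213.7] 20.0 F [ 0.3  0.5 -0.2] 
 [[0.6, -0.55, 0.19, -0.42], [0.63, -0.51, 0.19, -0.42], [0.66, -0.48, 0.19, -0.42], [0.69, -0.44, 0.19, -0.42], [0.71, -0.4, 0.19, -0.42], [0.73, -0.35, 0.19, -0.42], [0.75, -0.31, 0.19, -0.42], [0.77, -0.26, 0.19, -0.42], [0.78, -0.22, 0.19, -0.42], [0.79, -0.17, 0.19, -0.42], [0.8, -0.12, 0.19, -0.42], [0.81, -0.08, 0.19, -0.42], [0.81, -0.03, 0.19, -0.42], [0.81, 0.02, 0.19, -0.42], [0.81, 0.07, 0.19, -0.42], [0.8, 0.12, 0.19, -0.42], [0.8, 0.16, 0.19, -0.42], [0.79, 0.21, 0.19, -0.42]]
0 768.1523049593985
100 782.7032293774928
200 809.6962522213771
300 808.2033919786015
```

```bash
python3 -m handwheel '[[0.6,-0.55,0.19,-0.42,1],[0.63,-0.51,0.19,-0.42,1],[0.66,-0.48,0.19,-0.42,1],[0.69,-0.44,0.19,-0.42,1],[0.71,-0.4,0.19,-0.42,1],[0.73,-0.35,0.19,-0.42,1],[0.75,-0.31,0.19,-0.42,1],[0.77,-0.26,0.19,-0.42,1],[0.78,-0.22,0.19,-0.42,1]]'
python3 -m handwheel '[[0.79,-0.17,0.19,-0.42,1],[0.8,-0.12,0.19,-0.42,1],[0.81,-0.08,0.19,-0.42,1],[0.81,-0.03,0.19,-0.42,1],[0.81,0.02,0.19,-0.42,1],[0.81,0.07,0.19,-0.42,1],[0.8,0.12,0.19,-0.42,1],[0.8,0.16,0.19,-0.42,1],[0.79,0.21,0.19,-0.42,1],[0,0,0,0,1]]'
python3 -c "
from h import *
plan((398,-150,45.5),81,3)
s=snapshot('side'); cv2.imwrite('pics/s1.png',cv2.resize(s['pixels'][100:280,150:360],None,fx=3,fy=3,interpolation=cv2.INTER_CUBIC))"
```

```text
time: 1.23
ee_pos: [297.9, -344.5, 162.7]
eef_rot: [-0.0, 0.905, 0.425, 0.0]
wrist_force: [0.7, -0.2, -0.3]
opening: 0.999
gripper_force: 0.0
time: 2.48
ee_pos: [399.5, -150.2, 111.3]
eef_rot: [-0.001, 0.763, 0.647, -0.0]
wrist_force: [-0.5, -0.1, 0.7]
opening: 0.992
gripper_force: 0.0
t=2.48 [ 399.5 -150.2  111.3] 80.6 F [-0.5 -0.1  0.7] 
 [[-0.0, -0.02, 0.73, -0.02], [-0.0, -0.02, 0.73, -0.02], [-0.0, -0.02, 0.73, -0.02]]
```

```bash
python3 -m handwheel '[[0,-0.03,0.7,0,1],[0,-0.02,0.8,0,1],[0,0,0.7,0,1],[0,0,0,0,1],[0,0,0,0,-1],[0,0,0,0,-1],[0,0,0,0,-1],[0,0,0,0,-1],[0,0,0,0,-1],[0,0,0,0,-1]]' 60
python3 -c "
from h import *
plan((398,-150,100),81,2)"
```

```text
time: 3.78
ee_pos: [398.3, -151.3, 46.0]
eef_rot: [-0.0, 0.763, 0.646, -0.0]
wrist_force: [-0.3, -0.3, 0.1]
opening: 0.37
gripper_force: 0.0
t=3.77 [ 398.3 -151.3   46. ] 80.5 F [-0.3 -0.3  0.1] 
 [[0.02, -0.01, -0.9, -0.03], [0.02, -0.01, -0.9, -0.03]]
```

View pics/s1.png

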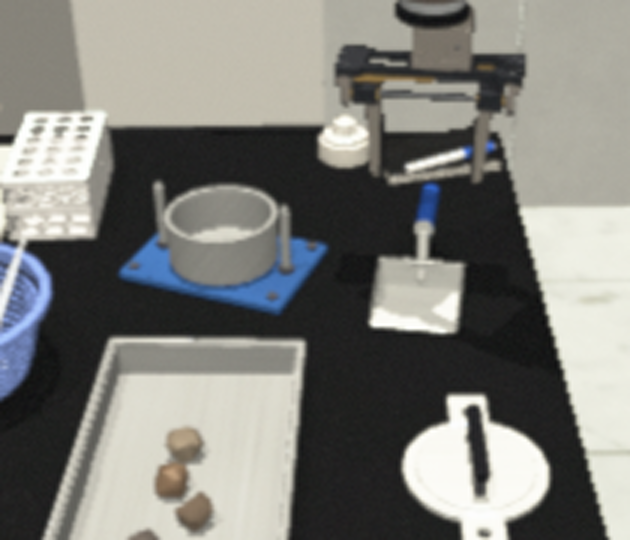

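The side crop shows the open fingers on either side of the blue handle at crop (428,205), with the pan at (418,295). I'll finish closing and then lift.

```bash
python3 -m handwheel '[[0,0,0,0,-1],[0,0,0,0,-1],[0,0,0,0,-1],[0,0,0,0,-1],[0,0,0,0,-1],[0,0,-0.3,0,-1],[0,0,-0.8,0,-1],[0,0,-0.8,0,-1],[0,0,-0.8,0,-1],[0,0,0,0,-1]]' 60
python3 -c "
from h import *
plan((628,12,130),89,11)
s=snapshot('top');W=cloud(s);im=s['pixels']
s2=snapshot('side');cv2.imwrite('pics/s2.png',cv2.resize(s2['pixels'][90:280,150:360],None,fx=3,fy=3,interpolation=cv2.INTER_CUBIC))
w=W[190:235,255:300].reshape(-1,3);b=im[190:235,255:300].reshape(-1,3)
t=w[(b.min(1)>110)&(w[:,2]>60)&(w[:,2]<130)];print(rect(t),t.mean(0))
A=np.c_[t[:,:2],np.ones(len(t))];print(np.linalg.lstsq(A,t[:,2],rcond=None)[0])
"
```

```text
time: 5.03
ee_pos: [399.7, -152.3, 129.0]
eef_rot: [0.002, 0.763, 0.646, 0.001]
wrist_force: [0.6, 0.3, -3.0]
opening: 0.192
gripper_force: 60.0
t=5.03 [ 399.7 -152.3  129. ] 80.5 F [ 0.6  0.3 -3. ] 
 [[0.61, 0.6, -0.0, -0.1], [0.6, 0.61, -0.0, -0.1], [0.59, 0.62, -0.0, -0.1], [0.58, 0.62, -0.0, -0.1], [0.57, 0.63, -0.0, -0.1], [0.56, 0.64, -0.0, -0.1], [0.56, 0.65, -0.0, -0.1], [0.55, 0.65, -0.0, -0.1], [0.54, 0.66, -0.0, -0.1], [0.53, 0.67, -0.0, -0.1], [0.52, 0.68, -0.0, -0.1]]
((415.618896484375, -63.794857025146484), (79.11601257324219, 89.52738189697266), 80.467529296875) [421.94549316 -58.42209643  85.85537731]
[-2.66776353e-02 -5.66960476e-02  9.37995833e+01]
```

View pics/s2.png

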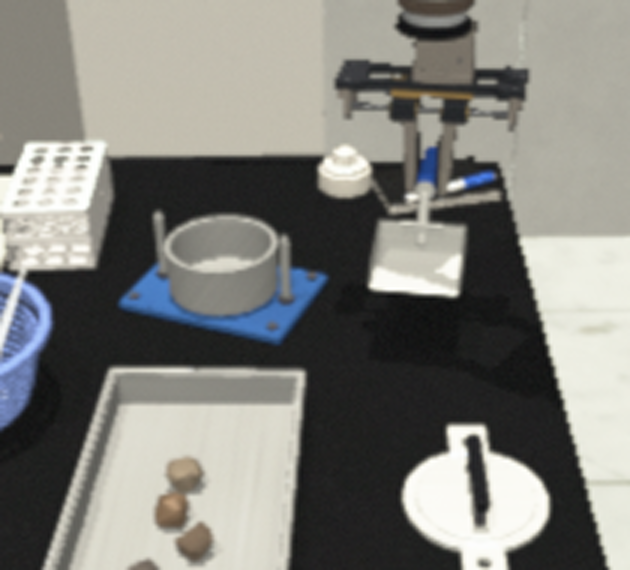

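The scoop is held level with the pan at crop (418,255), nose perhaps 3° down, which suits scooping. On to the tray.

```bash
python3 -m handwheel '[[0.61,0.6,0,-0.1,-1],[0.6,0.61,0,-0.1,-1],[0.59,0.62,0,-0.1,-1],[0.58,0.62,0,-0.1,-1],[0.57,0.63,0,-0.1,-1],[0.56,0.64,0,-0.1,-1],[0.56,0.65,0,-0.1,-1],[0.55,0.65,0,-0.1,-1],[0.54,0.66,0,-0.1,-1],[0.53,0.67,0,-0.1,-1]]'
python3 -m handwheel '[[0.52,0.68,0,-0.1,-1],[0,0,0,0,-1],[0,0,0,0,-1]]'
python3 -c "
from h import *
plan((628,12,60),89,3)
s=snapshot('top');W=cloud(s);im=s['pixels'];np.savez('/tmp/a.npz',**s)
s2=snapshot('side');W2=cloud(s2)
for S,w,n in((s,W,'top'),(s2,W2,'side')):
    i=S['pixels'].astype(int).reshape(-1,3);w=w.reshape(-1,3)
    t=w[(w[:,2]>70)&(w[:,2]<115)&(w[:,0]>560)&(w[:,0]<700)&(w[:,1]>30)&(w[:,1]<200)]
    print(n,len(t),rect(t),t[:,1].max())
    f=t[t[:,1]>75]; f=f[(abs(f[:,0]-628)<35)]
    A=np.c_[f[:,:2],np.ones(len(f))];print(np.linalg.lstsq(A,f[:,2],rcond=None)[0],f.mean(0))
    t=w[(w[:,2]>25)&(w[:,2]<45)&(abs(w[:,0]-628)<70)&(w[:,1]>335)&(w[:,1]<365)]; print('far wall y',np.percentile(t[:,1],[5,50,95]))
    t=w[(w[:,2]>25)&(w[:,2]<45)&(abs(w[:,0]-628)<70)&(w[:,1]>35)&(w[:,1]<70)]; print('near wall y',np.percentile(t[:,1],[5,50,95]) if len(t) else 0)
    t=w[(w[:,2]>13)&(w[:,2]<30)&(abs(w[:,0]-628)<60)&(w[:,1]>140)&(w[:,1]<320)]; print('lumps',t[:,:2].min(0),t[:,:2].max(0))
    t=w[(w[:,2]<13)&(abs(w[:,0]-628)<60)&(w[:,1]>320)&(w[:,1]<340)]; print('floor z',np.median(t[:,2]))
"
```

```text
time: 6.38
ee_pos: [605.0, -0.4, 124.8]
eef_rot: [-0.001, 0.716, 0.698, -0.001]
wrist_force: [-0.2, -0.0, -2.1]
opening: 0.194
gripper_force: 60.0
time: 6.75
ee_pos: [625.1, 13.7, 125.5]
eef_rot: [-0.001, 0.712, 0.703, -0.001]
wrist_force: [-0.1, 0.1, -2.3]
opening: 0.19
gripper_force: 60.0
t=6.75 [625.1  13.7 125.5] 89.3 F [-0.1  0.1 -2.3] 
 [[-0.02, 0.03, 0.73, 0.01], [-0.02, 0.03, 0.73, 0.01], [-0.02, 0.03, 0.73, 0.01]]
top 63 ((647.3380126953125, 120.0340576171875), (58.57584762573242, 115.69466400146484), 42.584388732910156) 143.14437729536024
[ 4.34912208e-02 -1.48820189e-01  7.44127521e+01] [631.37385727 140.3154845   80.99019505]
far wall y [353.09126771 356.92946134 362.32958655]
near wall y 0
lumps [599.93522937 155.90937763] [663.76063074 306.18938872]
floor z 3.652725948586294
side 950 ((627.9630737304688, 102.20014953613281), (87.84980773925781, 90.68536376953125), 89.94759368896484) 146.1022783780212
[ 2.98427792e-03 -1.24651522e-02  8.11512910e+01] [628.26943397 111.6823414   81.63408422]
far wall y [355.65122101 360.33911031 364.03909062]
near wall y [44.70264442 50.38876233 55.21499363]
lumps [599.53786478 155.57231421] [665.53006193 307.68970828]
floor z 3.1039645077700015
```

```bash
python3 -m handwheel '[[-0.02,0.1,0.8,0,-1],[0,0,0.8,0,-1],[0,0,0.7,0,-1],[0,0,0,0,-1],[0,0,0.1,0,-1],[0,0,0,0,-1]]'
python3 -c "
from h import *
plan((628,12,48.3),89,1)"
```

```text
time: 7.6
ee_pos: [630.1, 13.2, 56.0]
eef_rot: [0.001, 0.712, 0.703, 0.0]
wrist_force: [0.5, -0.2, -0.9]
opening: 0.192
gripper_force: 60.0
t=7.60 [630.1  13.2  56. ] 89.3 F [ 0.5 -0.2 -0.9] 
 [[-0.04, -0.07, 0.26, 0.03]]
```

```bash
python3 -m handwheel '[[0,-0.06,0.2,0,-1],[0,0,0,0,-1],[0,0,0,0,-1]]'; python3 -m handwheel '[[0,0,0.06,0,-1],[0,0,0,0,-1]]';python3 -m handwheel '[[0,0,0.04,0,-1],[0,0,0,0,-1]]'
```

```text
time: 7.98
ee_pos: [627.6, 13.7, 49.0]
eef_rot: [-0.0, 0.712, 0.703, 0.0]
wrist_force: [-0.7, 2.4, -1.4]
opening: 0.191
gripper_force: 60.0
time: 8.22
ee_pos: [628.1, 13.5, 48.7]
eef_rot: [0.0, 0.712, 0.703, 0.0]
wrist_force: [-2.0, 1.4, 7.1]
opening: 0.19
gripper_force: 60.0
time: 8.48
ee_pos: [628.5, 13.3, 48.4]
eef_rot: [0.0, 0.711, 0.703, 0.001]
wrist_force: [-3.6, 0.9, 10.6]
opening: 0.189
gripper_force: 60.0
```

```bash
python3 -m handwheel '[[0.3,0,0,0,-1],[0.4,0,0,0,-1],[0.4,0,0,0,-1],[0.4,0,0,0,-1],[0.4,0,0,0,-1],[0.4,0,0,0,-1],[0.4,0,0,0,-1],[0.4,0,0,0,-1],[0.4,0,0,0,-1],[0.3,0,0,0,-1]]'; python3 -c "
from h import *
plan((628,226,48),89,1)
s2=snapshot('side');cv2.imwrite('pics/s3.png',cv2.resize(s2['pixels'][190:320,150:270],None,fx=4,fy=4,interpolation=cv2.INTER_CUBIC))"
```

```text
time: 9.72
ee_pos: [631.4, 126.5, 48.8]
eef_rot: [0.002, 0.711, 0.703, 0.001]
wrist_force: [-0.4, -2.5, 8.6]
opening: 0.191
gripper_force: 60.0
t=9.72 [631.4 126.5  48.8] 89.3 F [-0.4 -2.5  8.6] 
 [[3.31, -0.15, 0.03, 0.04]]
```

View pics/s3.png

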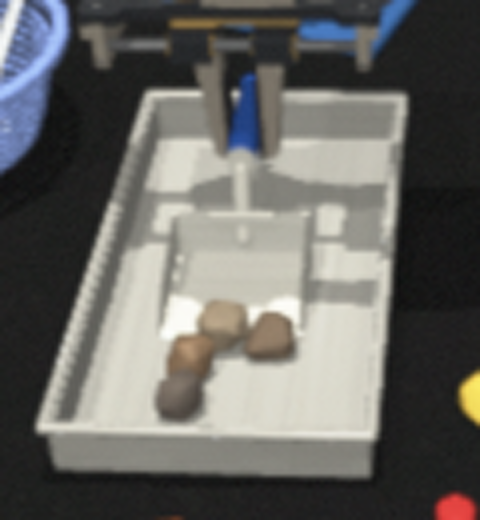

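The crop shows two lumps at or on the lip, at (222,322) and (270,335). Two more are ahead and to the left at (190,355) and (180,395), at the pan's +x edge, so I'll drift to +x while pushing on.

```bash
python3 -m handwheel '[[0.1,0.2,0,0,-1],[0.3,0.15,0,0,-1],[0.4,0,0,0,-1],[0.4,0,0,0,-1],[0.4,0,0,0,-1],[0.4,0,0,0,-1],[0.3,0,0,0,-1],[0.2,0,0,0,-1],[0.2,0,0,0,-1],[0.1,0,0,0,-1]]'; python3 -c "
from h import *
plan((640,226,48),89,1)
s2=snapshot('side');cv2.imwrite('pics/s4.png',cv2.resize(s2['pixels'][190:320,150:270],None,fx=4,fy=4,interpolation=cv2.INTER_CUBIC))"
```

```text
time: 11.02
ee_pos: [642.9, 210.2, 48.8]
eef_rot: [0.002, 0.712, 0.703, 0.001]
wrist_force: [-0.4, -3.7, 7.8]
opening: 0.19
gripper_force: 60.0
t=11.03 [642.9 210.2  48.8] 89.3 F [-0.4 -3.7  7.8] 
 [[0.52, -0.1, 0.03, 0.04]]
```

View pics/s4.png

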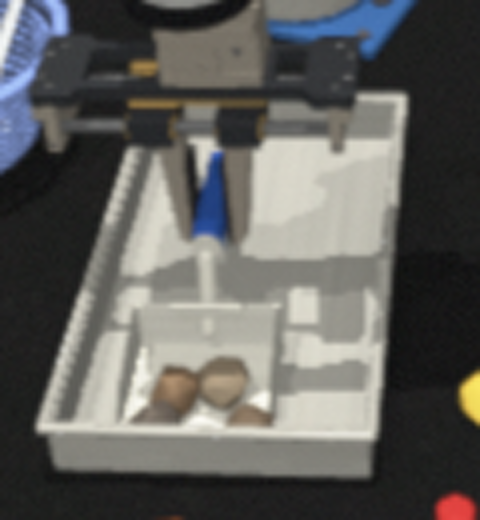

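All four lumps are now in front of or in the pan: (175,390), (225,382), and two at the wall at (155,412) and (248,415). I'll creep to the wall.

```bash
python3 -m handwheel '[[0.15,0,0,0,-1],[0.15,0,0,0,-1],[0.15,0,0,0,-1],[0,0,0,0,-1]]';  python3 -m handwheel '[[0.1,0,0,0,-1],[0.08,0,0,0,-1],[0,0,0,0,-1]]'; python3 -c "
from h import *
for n in ('top','side'):
    s=snapshot(n);w=cloud(s).reshape(-1,3);
    t=w[(w[:,2]>15)&(w[:,2]<45)&(abs(w[:,0]-640)<40)&(w[:,1]>300)&(w[:,1]<353)];print(n,len(t),t[:,:2].min(0),t[:,:2].max(0))
    cv2.imwrite(f'pics/{n}5.png',s['pixels'])
"
```

```text
time: 11.58
ee_pos: [643.0, 224.0, 48.8]
eef_rot: [0.002, 0.712, 0.703, 0.001]
wrist_force: [-0.8, -2.2, 7.8]
opening: 0.19
gripper_force: 60.0
time: 11.95
ee_pos: [643.0, 224.9, 49.0]
eef_rot: [0.004, 0.712, 0.702, -0.002]
wrist_force: [-2.9, -16.0, 12.6]
opening: 0.193
gripper_force: 60.0
top 2 [676.12621953 341.12923973] [678.87241342 349.05196374]
side 361 [600.3182299  300.52955197] [678.13560141 352.30530747]
```

```bash
python3 -m handwheel '[[-0.05,0,0,0,-1],[-0.07,0,0.06,0,-1],[-0.07,0,0.06,0,-1],[-0.07,0,0.07,0,-1],[0,0,0,0,-1]]' 30;  python3 -m handwheel '[[-0.06,0,0.06,0,-1],[-0.05,0,0.06,0,-1],[0,0,0,0,-1]]'; python3 -c "
from h import *
s=snapshot('side');i=cv2.resize(s['pixels'][190:320,150:270],None,fx=3.2,fy=3.2,interpolation=cv2.INTER_CUBIC)
t=snapshot('top');j=cv2.resize(t['pixels'][110:240,140:260],None,fx=3.2,fy=3.2,interpolation=cv2.INTER_CUBIC)
cv2.imwrite('pics/s6.png',np.hstack([i,j]))
"
```

```text
time: 12.68
ee_pos: [643.0, 220.4, 43.7]
eef_rot: [0.002, 0.712, 0.703, 0.0]
wrist_force: [-3.3, -5.5, 11.5]
opening: 0.195
gripper_force: 30.0
time: 13.05
ee_pos: [643.1, 217.4, 39.7]
eef_rot: [0.002, 0.712, 0.702, 0.001]
wrist_force: [-1.1, -4.4, 9.4]
opening: 0.192
gripper_force: 30.0
```

View pics/s6.png

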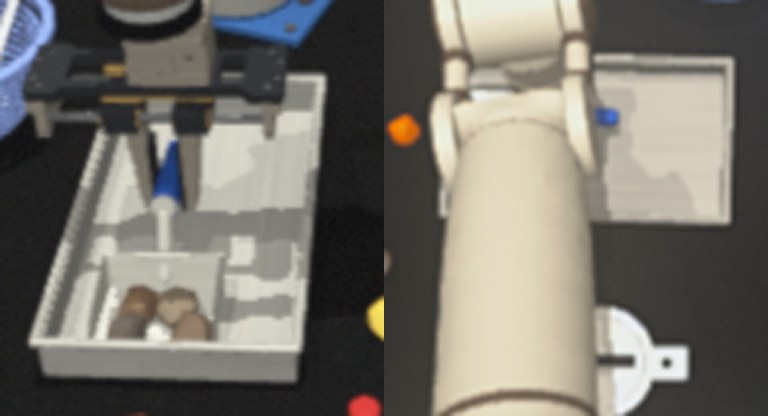

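All four lumps sit in the pan, at crop (138,300), (180,303), (130,325) and (192,325), and the nose is up. Next I'll grip hard and lift straight.

```bash
python3 -m handwheel '[[0,0,0,0,-1],[0,0,0,0,-1],[0,0,-0.1,0,-1],[0,0,-0.2,0,-1],[0,0,-0.3,0,-1],[0,0,-0.4,0,-1],[0,0,-0.5,0,-1],[0,0,-0.5,0,-1],[0,0,-0.3,0,-1],[0,0,0,0,-1]]' 60; python3 -c "
from h import *
plan((640,212,170),89,1)
s=snapshot('side');i=cv2.resize(s['pixels'][170:310,150:270],None,fx=4,fy=4,interpolation=cv2.INTER_CUBIC)
cv2.imwrite('pics/s7.png',i)
"
```

```text
time: 14.4
ee_pos: [641.5, 219.2, 107.1]
eef_rot: [0.001, 0.712, 0.703, 0.001]
wrist_force: [-0.3, 0.6, -2.5]
opening: 0.192
gripper_force: 60.0
t=14.40 [641.5 219.2 107.1] 89.3 F [-0.3  0.6 -2.5] 
 [[-0.24, -0.05, -2.1, 0.03]]
```

View pics/s7.png

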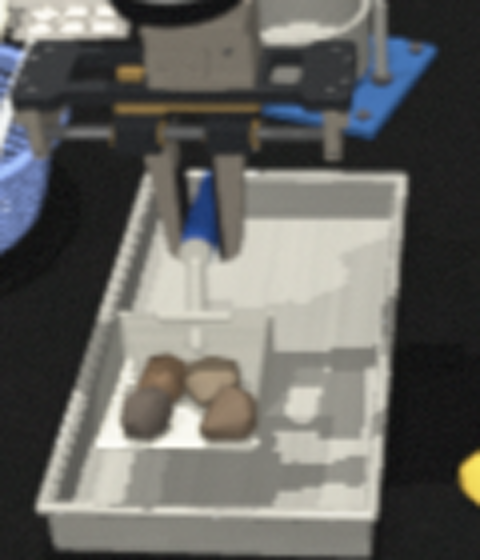

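All four lumps ride in the pan, at crop (163,375), (213,380), (147,412) and (228,412). I'll measure the bowl accurately from the first pictures and plan the carry.

```bash
python3 - <<'E'
from h import *
from scipy.optimize import least_squares as ls
for n in('top','side'):
    s=dict(np.load(f'/tmp/{n}0.npz'));im=s['pixels'].astype(int).reshape(-1,3);w=cloud(s).reshape(-1,3)
    d=np.hypot(w[:,0]-622,w[:,1]+146)
    r=w[(abs(w[:,2]-70)<4)&(d<70)]
    f=ls(lambda p:np.hypot(r[:,0]-p[0],r[:,1]-p[1])-58.5,[622,-146],loss='soft_l1',f_scale=2); print(n,'rim fit',f.x,len(r),r[:,2].mean())
    b=w[(im[:,0]>im[:,2]+50)&(w[:,2]<25)&(w[:,2]>5)&(d<130)]; print('base',rect(b))
    q=w[(w[:,2]>74)&(w[:,2]<105)&(d<100)&(d>62)]; 
    for sg in (1,-1):
        k=q[sg*(q[:,0]-622)>0]; print('pin',k.mean(0) if len(k) else None,len(k))
# bowl at ~ (622,-146); lip 68 ahead of grip at 35deg -> grip 78 behind centre along yaw 68
c=np.array([622,-146]);a=np.radians(68);g=c-130*np.array([np.cos(a),np.sin(a)]);print('pre',g)
plan((600,150,203),80,9)
E
```

```text
top rim fit [ 623.00100118 -146.89905873] 170 69.9371048013579
base ((623.4244384765625, -146.79998779296875), (136.1826934814453, 196.37380981445312), 68.19723510742188)
pin [ 692.30679387 -173.69349637   87.60693375] 8
pin [ 550.58921566 -117.99915033   85.3730002 ] 8
side rim fit [ 624.30798753 -144.65127979] 161 69.18313960438478
base ((625.0386352539062, -144.7071990966797), (139.45726013183594, 198.19485473632812), 68.84528350830078)
pin [ 695.04634169 -171.14054252   84.15914167] 15
pin [ 553.36017098 -115.12780995   83.28653545] 17
pre [ 573.30114286 -266.53390109]
t=14.45 [640.9 219.1 106. ] 89.3 F [ 0.  -0.3 -3.4] 
 [[-0.26, -0.15, -0.36, 0.13], [-0.26, -0.14, -0.36, 0.13], [-0.26, -0.14, -0.36, 0.13], [-0.27, -0.13, -0.36, 0.13], [-0.27, -0.13, -0.36, 0.13], [-0.27, -0.12, -0.36, 0.13], [-0.27, -0.12, -0.36, 0.13], [-0.27, -0.11, -0.36, 0.13], [-0.28, -0.11, -0.36, 0.13]]
```

```bash
python3 -m handwheel '[[0,-0.05,-0.3,0,-1],[-0.1,-0.05,-0.4,0,-1],[-0.2,-0.1,-0.4,0.1,-1],[-0.3,-0.1,-0.4,0.1,-1],[-0.4,-0.1,-0.4,0.1,-1],[-0.5,-0.1,-0.4,0.1,-1],[-0.6,-0.1,-0.4,0.1,-1],[-0.65,-0.1,-0.3,0.1,-1],[-0.65,-0.1,-0.2,0.1,-1],[-0.65,-0.1,-0.1,0.1,-1]]'; python3 -c "
from h import *
plan((594.5,-218,206),68.5,17)"
```

```text
time: 15.7
ee_pos: [604.9, 97.8, 205.0]
eef_rot: [0.0, 0.75, 0.661, 0.0]
wrist_force: [0.2, -0.5, -2.0]
opening: 0.186
gripper_force: 60.0
t=15.70 [604.9  97.8 205. ] 82.8 F [ 0.2 -0.5 -2. ] 
 [[-0.62, 0.06, -0.0, 0.11], [-0.62, 0.07, -0.0, 0.11], [-0.62, 0.08, -0.0, 0.11], [-0.61, 0.08, -0.0, 0.11], [-0.61, 0.09, -0.0, 0.11], [-0.61, 0.1, -0.0, 0.11], [-0.61, 0.11, -0.0, 0.11], [-0.61, 0.12, -0.0, 0.11], [-0.61, 0.13, -0.0, 0.11], [-0.6, 0.14, -0.0, 0.11], [-0.6, 0.15, -0.0, 0.11], [-0.6, 0.16, -0.0, 0.11], [-0.6, 0.16, -0.0, 0.11], [-0.59, 0.17, -0.0, 0.11], [-0.59, 0.18, -0.0, 0.11], [-0.59, 0.19, -0.0, 0.11], [-0.59, 0.2, -0.0, 0.11]]
```

```bash
python3 -m handwheel '[[-0.62,0.06,0,0.11,-1],[-0.62,0.07,0,0.11,-1],[-0.62,0.08,0,0.11,-1],[-0.61,0.08,0,0.11,-1],[-0.61,0.09,0,0.11,-1],[-0.61,0.1,0,0.11,-1],[-0.61,0.11,0,0.11,-1],[-0.61,0.12,0,0.11,-1],[-0.61,0.13,0,0.11,-1],[-0.6,0.14,0,0.11,-1]]'; python3 -m handwheel '[[-0.6,0.15,0,0.11,-1],[-0.6,0.16,0,0.11,-1],[-0.6,0.16,0,0.11,-1],[-0.55,0.17,0,0.11,-1],[-0.5,0.16,0,0.11,-1],[-0.35,0.1,0,0.11,-1],[-0.2,0.05,0,0.11,-1],[-0.1,0.03,0,0,-1],[0,0,0,0,-1]]';  python3 -c "
from h import *
plan((594.5,-218,206),68.5,1)
s=snapshot('side');i=cv2.resize(s['pixels'][80:240,150:310],None,fx=2.5,fy=2.5,interpolation=cv2.INTER_CUBIC)
t=snapshot('top');j=cv2.resize(t['pixels'][100:260,230:390],None,fx=2.5,fy=2.5,interpolation=cv2.INTER_CUBIC)
cv2.imwrite('pics/s8.png',np.hstack([i,j]))
"
```

```text
time: 16.95
ee_pos: [598.7, -87.9, 204.7]
eef_rot: [0.0, 0.799, 0.602, 0.0]
wrist_force: [0.0, 1.0, -2.5]
opening: 0.192
gripper_force: 60.0
time: 18.08
ee_pos: [593.9, -195.4, 204.7]
eef_rot: [-0.0, 0.829, 0.559, 0.0]
wrist_force: [0.8, 0.5, -3.6]
opening: 0.194
gripper_force: 60.0
t=18.07 [ 593.9 -195.4  204.7] 67.9 F [ 0.8  0.5 -3.6] 
 [[-0.69, 0.3, -0.04, -0.07]]
```

View pics/s8.png

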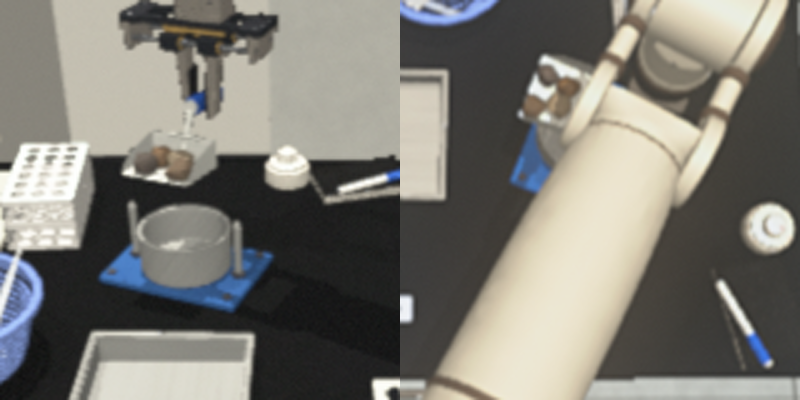

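All four lumps are still in the pan, at (145,160), (162,155), (180,165) and one behind, and the bowl is at (185,245). That was my tenth picture, so from here I check with numbers. I'll move back over the pour point and ease the grip in steps.

```bash
cat >> h.py <<'E'
C=np.array([623.7,-145.8])
def stat():
    p,y,o=pose(); a=np.radians(y); e=np.array([np.cos(a),np.sin(a)]); l=np.array([-e[1],e[0]])
    print(f"t={o['time']:.2f}",p.round(1),round(y,1),"F",np.round(o["wrist_force"],1))
    for n in('side','top'):
        s=snapshot(n); w=cloud(s).reshape(-1,3); b=s['pixels'].astype(int).reshape(-1,3)
        d=w[:,:2]-p[:2]; S=d@e; L=d@l; Z=w[:,2]-(p[2]+18.7)
        k=(abs(L)<40)&(S>10)&(S<150)&(Z>-160)&(Z<40)&(b.min(1)>125)&(b.max(1)-b.min(1)<25)&(w[:,2]>95)
        if k.sum()>30:
            f=np.polyfit(S[k],Z[k],1); print(n,"pan n",k.sum(),"pitch down",-np.degrees(np.arctan(f[0])).round(1),"S",np.percentile(S[k],[1,99]).round(),"Z",np.percentile(Z[k],[1,99]).round())
        br=(b[:,2]-b[:,0]>12)&(b.max(1)<200)
        inb=(np.hypot(*(w[:,:2]-C).T)<54)&(w[:,2]<72)&(w[:,2]>22)
        up=(abs(L)<50)&(S>-20)&(S<150)&(w[:,2]>72)
        print(n,"brown in bowl",(br&inb).sum(),"brown up",(br&up).sum(),w[br&up].mean(0).round() if (br&up).any() else '')
E
python3 -m handwheel '[[-0.2,0.1,0,0,-1],[-0.3,0.1,0,0,-1],[-0.19,0.1,0,0,-1],[0,0,0,0,-1]]'; python3 -c "
from h import *
stat()"; python3 -m handwheel '[[0,0,0,0,-1]]' 15;python3 -m handwheel '[[0,0,0,0,-1]]' 11; python3 -c "
from h import *
stat()"
```

```text
time: 18.68
ee_pos: [594.4, -218.9, 204.6]
eef_rot: [0.0, 0.83, 0.558, 0.0]
wrist_force: [0.2, -0.8, -2.9]
opening: 0.191
gripper_force: 60.0
t=18.68 [ 594.4 -218.9  204.6] 67.9 F [ 0.2 -0.8 -2.9]
side pan n 266 pitch down 20.6 S [ 11. 138.] Z [-48.  27.]
side brown in bowl 1 brown up 2735 [ 604. -177.  401.]
top pan n 194 pitch down -11.4 S [ 69. 136.] Z [-55. -20.]
top brown in bowl 45 brown up 1390 [ 593. -170.  399.]
time: 18.9
ee_pos: [594.6, -217.8, 204.8]
eef_rot: [-0.0, 0.829, 0.559, 0.0]
wrist_force: [0.3, 0.8, -2.5]
opening: 0.197
gripper_force: 15.0
time: 19.02
ee_pos: [594.5, -217.9, 204.8]
eef_rot: [0.0, 0.829, 0.559, 0.0]
wrist_force: [0.3, 0.1, -2.7]
opening: 0.195
gripper_force: 11.0
t=19.02 [ 594.5 -217.9  204.8] 67.9 F [ 0.3  0.1 -2.7]
side pan n 291 pitch down 47.3 S [10. 71.] Z [-127.   28.]
side brown in bowl 24 brown up 2672 [ 601. -183.  397.]
top brown in bowl 177 brown up 960 [ 577. -188.  491.]
```

```bash
sed -i 's/&(w\[:,2\]>72)$/\&(w[:,2]>72)\&(w[:,2]<p[2]-30)/' h.py
python3 -m handwheel '[[0,0,0,0,-1],[0,0,0,0,-1]]'; python3 -c "
from h import *
stat()"
```

```text
time: 19.38
ee_pos: [594.5, -218.1, 204.9]
eef_rot: [0.0, 0.829, 0.559, 0.0]
wrist_force: [-0.1, -0.0, -2.0]
opening: 0.194
gripper_force: 11.0
t=19.38 [ 594.5 -218.1  204.9] 67.9 F [-0.1 -0.  -2. ]
side pan n 175 pitch down 42.8 S [10. 29.] Z [-128.   31.]
side brown in bowl 85 brown up 205 [ 599. -219.  131.]
top brown in bowl 200 brown up 5 [620. -89.  73.]
```

```bash
python3 - <<'E'
from h import *
p,y,o=pose();a=np.radians(y);e=np.array([np.cos(a),np.sin(a)]);l=np.array([-e[1],e[0]])
for n in('side','top'):
    s=snapshot(n);W=cloud(s);w=W.reshape(-1,3);b=s['pixels'].astype(int).reshape(-1,3)
    d=w[:,:2]-p[:2];S=d@e;L=d@l
    br=(b[:,2]-b[:,0]>12)&(b.max(1)<200)
    k=br&(abs(L)<55)&(S>-60)&(S<150)&(w[:,2]>72)&(w[:,2]<175)
    m=k.reshape(384,512).astype(np.uint8);c,lab,st,ce=cv2.connectedComponentsWithStats(m)
    for i in range(1,c):
        if st[i,4]>8:
            q=lab.ravel()==i;print(n,'up',st[i,4],ce[i].round(),'S,L,z',S[q].mean().round(),L[q].mean().round(),w[q,2].mean().round(),b[q].mean(0).round())
    k=br&(np.hypot(*(w[:,:2]-C).T)<54)&(w[:,2]<70)&(w[:,2]>22)
    m=k.reshape(384,512).astype(np.uint8);c,lab,st,ce=cv2.connectedComponentsWithStats(m)
    for i in range(1,c):
        if st[i,4]>8:
            q=lab.ravel()==i;print(n,'bowl',st[i],w[q].mean(0).round(),b[q].mean(0).round())
    # scoop surface profile: all points by S bins
    for s0 in range(-60,60,15):
        k=(abs(L)<35)&(S>s0)&(S<s0+15)&(w[:,2]>75)&(w[:,2]<200)
        if k.sum()>5: print(n,s0,np.percentile(w[k,2],[5,50,95]).round(),b[k].mean(0).round(),k.sum())
E
```

```text
side up 12 [228. 135.] S,L,z 9.0 -8.0 166.0 [163. 175. 177.]
side up 10 [218. 137.] S,L,z 12.0 -45.0 155.0 [146. 158. 161.]
side up 163 [232. 143.] S,L,z -5.0 -4.0 132.0 [177. 189. 191.]
side bowl [225 171  11   8  64] [ 605. -171.   41.] [ 89. 106. 120.]
side bowl [215 175   7   5  26] [ 642. -150.   43.] [ 89.  97. 103.]
side -30 [138. 141. 143.] [168. 180. 182.] 12
side -15 [124. 135. 152.] [175. 187. 189.] 129
side 0 [105. 119. 175.] [186. 199. 201.] 175
side 15 [ 88.  97. 193.] [197. 210. 212.] 144
side 30 [82. 86. 90.] [178. 191. 192.] 39
top bowl [287 139   7   9  19] [ 657. -108.   37.] [138. 149. 155.]
top bowl [290 139  17  26 156] [ 623. -139.   37.] [ 96. 109. 120.]
```

The scoop is empty (a clean metal slope of about 47°) and the brown lumps are in the bowl. I'll lift clear and count them.

```bash
python3 -m handwheel '[[0,0,0,0,-1],[0,0,-0.5,0,-1],[0,0,-0.8,0,-1],[-0.1,0,-0.8,0,-1],[-0.4,-0.4,0,0,-1],[-0.4,-0.8,0,0,-1],[0,-0.9,0,0,-1],[0,-0.9,0,0,-1],[0,-0.5,0,0,-1],[0,0,0,0,-1]]' 40; python3 - <<'E'
from h import *
plan((433,-85,155),68,8)
for n in('side','top'):
    s=snapshot(n);w=cloud(s).reshape(-1,3);b=s['pixels'].astype(int).reshape(-1,3)
    k=(np.hypot(*(w[:,:2]-C).T)<52)&(w[:,2]<68)&(w[:,2]>25)
    print(n,'above floor in bowl',k.sum())
    if n=='top':
        im=s['pixels'][140:166,288:318]; hh=W=cloud(s)[140:166,288:318,2]
        r=im[...,2].astype(int)
        for i in range(0,26): print(' '.join('%3d'%v for v in r[i]))
    k=(b[:,2]-b[:,0]>12)&(b.max(1)<190)&(w[:,2]>10)&(w[:,2]<40)&(abs(w[:,0]-628)<85)&(abs(w[:,1]-204)<150);print('tray brown',k.sum())
E
```

```text
time: 20.82
ee_pos: [486.9, -203.7, 269.1]
eef_rot: [0.001, 0.83, 0.558, 0.0]
wrist_force: [0.8, 0.2, -1.9]
opening: 0.194
gripper_force: 40.0
t=20.82 [ 486.9 -203.7  269.1] 67.9 F [ 0.8  0.2 -1.9] 
 [[0.37, -0.39, 0.48, -0.0], [0.37, -0.39, 0.48, -0.0], [0.37, -0.39, 0.48, -0.0], [0.37, -0.39, 0.48, -0.0], [0.37, -0.39, 0.48, -0.0], [0.37, -0.39, 0.48, -0.0], [0.37, -0.39, 0.48, -0.0], [0.37, -0.39, 0.48, -0.0]]
side above floor in bowl 100
tray brown 1
top above floor in bowl 239
141 174 162 123  97  96 110 131 148 153 158 168 172 169 159 154 154 142 117 104  96  93  93  94 103 128 163 181 156 100
169 165 125  97 109 134 155 171 182 183 182 187 190 190 188 187 188 179 164 148 119 100  94  94  93 101 129 171 187 142
170 135 107 120 149 173 185 189 188 190 189 190 191 193 193 191 194 196 194 183 160 128 104  94  92  93 103 144 186 178
150 116 131 162 180 189 191 191 191 194 197 200 199 198 188 175 185 198 201 197 189 165 129 104  95  92  93 114 160 188
131 129 166 185 190 190 190 193 198 201 207 209 206 193 163 139 151 175 189 200 204 193 164 130 105  94  92  99 131 178
135 158 184 1
[... 1820 characters left out ...]
89 151 129 136 153 164 166 165 161 148 120 100  98 112 138 152 148 136 124 127 134 113
114 158 191 195 207 212 213 211 195 149 123 135 160 178 176 170 161 142 123 124 114 107 120 133 133 125 118 116 106  99
 96 126 165 185 203 211 212 212 196 147 114 129 165 187 181 169 150 134 149 172 155 123 118 121 125 134 125 106  93 100
 88  97 118 150 184 203 209 211 197 154 117 115 146 163 152 139 125 136 179 202 182 142 127 128 133 139 121  99 109 132
 82  89  93 112 147 178 198 206 203 183 156 120 115 121 118 115 121 153 196 204 183 158 141 137 132 118 103 112 144 174
 73  85  90  95 107 133 160 181 199 204 192 160 138 137 149 160 164 180 202 197 186 177 146 128 109  91 105 144 179 203
tray brown 35
```

Four separate dark blobs show in the bowl in the top view, near (303,147), (296,154), (301,161) and (310,157), so all four lumps are in. Now I'll lay the scoop down.

```bash
python3 -m handwheel '[[0.37,-0.39,0.48,0,-1],[0.37,-0.39,0.48,0,-1],[0.37,-0.39,0.48,0,-1],[0.37,-0.39,0.48,0,-1],[0.37,-0.39,0.48,0,-1],[0.37,-0.39,0.48,0,-1],[0.37,-0.39,0.48,0,-1],[0.37,-0.39,0.3,0,-1],[0,0,0,0,-1],[0,0,0,0,-1]]'; python3 - <<'E'
from h import *
p,y,o=pose();a=np.radians(y);e=np.array([np.cos(a),np.sin(a)]);l=np.array([-e[1],e[0]]);print(p,y)
for n in('side','top'):
    s=snapshot(n);w=cloud(s).reshape(-1,3);d=w[:,:2]-p[:2];S=d@e;L=d@l
    for s0 in range(-30,75,15):
        k=(abs(L)<35)&(S>s0)&(S<s0+15)&(w[:,2]>8)&(w[:,2]<150)
        if k.sum()>5: print(n,s0,np.percentile(w[k,2],[5,50,95]).round(),k.sum())
E
```

```text
time: 22.18
ee_pos: [434.5, -86.8, 158.7]
eef_rot: [0.001, 0.829, 0.559, 0.0]
wrist_force: [-0.1, -0.6, -1.9]
opening: 0.191
gripper_force: 40.0
[434.46426465 -86.77570229 158.71719385] 67.90828241748729
side -30 [90. 95. 97.] 14
side -15 [ 77.  88. 106.] 167
side 0 [ 59.  71. 124.] 211
side 15 [38. 50. 68.] 181
side 30 [35. 39. 46.] 36
top -30 [ 99. 101. 104.] 6
top -15 [ 99. 105. 113.] 20
top 0 [ 62. 112. 119.] 17
top 15 [39. 43. 51.] 12
top 30 [33. 39. 42.] 12
```

```bash
python3 -m handwheel '[[0,0,0.6,0,-1],[0,0,0.5,0,-1],[0,0,0.1,0,-1],[0,0,0,0,-1]]' 15; python3 -m handwheel '[[-0.31,0,0.13,0,-1],[-0.31,0,0.13,0,-1],[-0.37,0,0.2,0,-1],[-0.37,0,0.2,0,-1],[0,0,0,0,-1]]' 12;  python3 - <<'E'
from h import *
p,y,o=pose();a=np.radians(y);e=np.array([np.cos(a),np.sin(a)]);l=np.array([-e[1],e[0]]);print(p,y)
for n in('side',):
    s=snapshot(n);w=cloud(s).reshape(-1,3);d=w[:,:2]-p[:2];S=d@e;L=d@l
    for s0 in range(-30,135,15):
        k=(abs(L)<35)&(S>s0)&(S<s0+15)&(w[:,2]>2)&(w[:,2]<150)
        if k.sum()>5: print(n,s0,np.percentile(w[k,2],[5,50,95]).round(),k.sum())
E
```

```text
time: 22.78
ee_pos: [434.0, -86.9, 122.7]
eef_rot: [0.0, 0.83, 0.558, -0.0]
wrist_force: [-2.5, 0.4, 4.3]
opening: 0.193
gripper_force: 15.0
time: 23.4
ee_pos: [418.4, -124.7, 102.1]
eef_rot: [0.0, 0.83, 0.558, 0.0]
wrist_force: [-0.1, -0.4, -0.9]
opening: 0.196
gripper_force: 12.0
[ 418.39012852 -124.74324312  102.11380498] 67.81773486312186
side -30 [ 50. 143. 149.] 8
side -15 [116. 137. 148.] 29
side 0 [ 38. 121. 147.] 227
side 15 [ 29.  59. 118.] 246
side 30 [19. 25. 33.] 103
side 45 [10. 16. 22.] 114
side 60 [ 3.  7. 12.] 89
```

Tilting back as planned, now at about 30°.

```bash
python3 -m handwheel '[[-0.33,0,0.26,0,-1],[-0.33,0,0.26,0,-1],[-0.28,0,0.31,0,-1],[-0.28,0,0.31,0,-1],[-0.22,0,0.33,0,-1],[-0.2,0,0.3,0,-1],[0,0,0,0,-1]]' 12;  python3 - <<'E'
from h import *
p,y,o=pose();a=np.radians(y);e=np.array([np.cos(a),np.sin(a)]);l=np.array([-e[1],e[0]]);print(p,y)
for n in('side',):
    s=snapshot(n);w=cloud(s).reshape(-1,3);d=w[:,:2]-p[:2];S=d@e;L=d@l
    for s0 in range(15,150,15):
        k=(abs(L)<35)&(S>s0)&(S<s0+15)&(w[:,2]>2)&(w[:,2]<150)
        if k.sum()>5: print(n,s0,np.percentile(w[k,2],[5,50,95]).round(),k.sum())
E
```

```text
time: 24.32
ee_pos: [398.9, -169.2, 47.9]
eef_rot: [-0.001, 0.83, 0.558, -0.0]
wrist_force: [0.1, 0.1, -1.6]
opening: 0.192
gripper_force: 12.0
[ 398.8537724  -169.22207077   47.89624745] 67.87911345492878
side 15 [ 60.  77. 149.] 49
side 30 [  8.  56. 148.] 88
side 45 [ 3. 18. 36.] 174
side 60 [2. 3. 5.] 34
side 75 [2. 3. 5.] 33
side 90 [2. 3. 5.] 33
side 105 [2. 3. 4.] 39
side 120 [2. 3. 5.] 16
```

Flat to within about a degree. Press down slightly, release, rise.

```bash
python3 -m handwheel '[[0,0,0.08,0,-1],[0,0,0,0,-1],[0,0,0,0,1],[0,0,0,0,1],[0,0,0,0,1],[0,0,0,0,1],[0,0,-0.5,0,1],[0,0,-0.9,0,1],[0,0,-0.9,0,1],[0,0,-0.3,0,1]]';  python3 - <<'E'
from h import *
from scipy.optimize import least_squares
p,y,o=pose();a=np.radians(y);e=np.array([np.cos(a),np.sin(a)]);l=np.array([-e[1],e[0]]);print(p,y)
s=snapshot('side');w=cloud(s).reshape(-1,3);d=w[:,:2]-p[:2];S=d@e;L=d@l
for s0 in range(-45,150,15):
        k=(abs(L)<35)&(S>s0)&(S<s0+15)&(w[:,2]>2)&(w[:,2]<78)
        if k.sum()>5: print(s0,np.percentile(w[k,2],[5,50,95]).round(),k.sum())
# cover
for n in('side','top'):
    s=dict(np.load(f'/tmp/{n}0.npz'));W=cloud(s).reshape(-1,3);b=s['pixels'].astype(int).reshape(-1,3)
    g=(np.hypot(W[:,0]-376,W[:,1]-191)<110)
    t=W[g&(W[:,2]>27)&(W[:,2]<60)];print(n,'bar',rect(t),t.mean(0),len(t))
    t=W[g&(b.min(1)>110)&(W[:,2]<14)&(W[:,2]>2)];r=t[abs(t[:,1]-191)<55]
    h=cv2.convexHull(r[:,:2].astype(np.float32))[:,0]
    f=least_squares(lambda q:np.hypot(h[:,0]-q[0],h[:,1]-q[1])-62,[376,191],loss='soft_l1');print('disc',f.x)
    E=t[abs(t[:,1]-191)>72]; up=E[E[:,1]>191].mean(0);lo=E[E[:,1]<191].mean(0);print('ears',up.round(1),lo.round(1),np.degrees(np.arctan2(up[1]-lo[1],up[0]-lo[0])))
plan((377,191,110),90,13)
E
```

```text
time: 25.62
ee_pos: [401.0, -170.5, 127.1]
eef_rot: [0.002, 0.829, 0.559, 0.001]
wrist_force: [-0.1, -0.4, 0.1]
opening: 0.997
gripper_force: 0.0
[ 401.00699143 -170.51535413  127.14457383] 67.90640245799852
-45 [59. 75. 77.] 15
-30 [58. 73. 76.] 17
-15 [ 3. 74. 76.] 17
0 [61. 75. 77.] 17
15 [62. 72. 76.] 23
30 [12. 50. 72.] 52
45 [ 3. 19. 35.] 178
60 [2. 3. 5.] 19
75 [2. 3. 4.] 17
90 [2. 3. 5.] 20
105 [2. 3. 5.] 26
120 [2. 3. 4.] 14
135 [2. 2. 3.] 6
side bar ((377.88946533203125, 193.4371337890625), (89.70325469970703, 14.08089828491211), 89.02306365966797) [378.49494249 199.42954597  41.06699007] 148
disc [377.23941744 191.61206967]
ears [378.6 279.1   6.2] [378.9 103.5   6.2] 90.07460221642032
top bar ((378.04376220703125, 190.3520965576172), (86.5102310180664, 10.88074016571045), 89.5042724609375) [377.93769927 190.6689976   42.77791321] 102
disc [377.07226059 191.93737774]
ears [377.5 278.1   7.1] [375.8 104.7   7.3] 89.43718987186404
t=25.68 [ 401.  -170.5  127.2] 67.9 F [1.2 0.4 0.2] 
 [[0.84, -0.41, 0.04, -0.21], [0.85, -0.38, 0.04, -0.21], [0.86, -0.36, 0.04, -0.21], [0.87, -0.33, 0.04, -0.21], [0.88, -0.3, 0.04, -0.21], [0.89, -0.28, 0.04, -0.21], [0.89, -0.25, 0.04, -0.21], [0.9, -0.22, 0.04, -0.21], [0.91, -0.2, 0.04, -0.21], [0.91, -0.17, 0.04, -0.21], [0.92, -0.14, 0.04, -0.21], [0.92, -0.12, 0.04, -0.21], [0.92, -0.09, 0.04, -0.21]]
```

The scoop lies flat on the bench. The cover is at (377.7, 191.7) with its x-axis at 89.7°.

```bash
python3 -m handwheel '[[0.84,-0.41,0.04,-0.21,1],[0.85,-0.38,0.04,-0.21,1],[0.86,-0.36,0.04,-0.21,1],[0.87,-0.33,0.04,-0.21,1],[0.88,-0.3,0.04,-0.21,1],[0.89,-0.28,0.04,-0.21,1],[0.89,-0.25,0.04,-0.21,1],[0.9,-0.22,0.04,-0.21,1],[0.91,-0.2,0.04,-0.21,1],[0.91,-0.17,0.04,-0.21,1]]'; python3 -m handwheel '[[0.92,-0.14,0.04,-0.21,1],[0.92,-0.12,0.04,-0.21,1],[0.92,-0.09,0.04,-0.21,1],[0,0,0,0,1],[0,0,0,0,1]]'; python3 -c "
from h import *
plan((377.7,191.7,17.5),89.7,4)"
```

```text
time: 26.92
ee_pos: [381.1, 109.8, 111.8]
eef_rot: [-0.0, 0.739, 0.674, -0.0]
wrist_force: [0.2, -1.4, -0.3]
opening: 1.004
gripper_force: 0.0
time: 27.55
ee_pos: [376.2, 191.6, 108.5]
eef_rot: [-0.0, 0.709, 0.705, -0.001]
wrist_force: [-0.4, -0.6, -0.5]
opening: 1.001
gripper_force: 0.0
t=27.55 [376.2 191.6 108.5] 89.7 F [-0.4 -0.6 -0.5] 
 [[0.0, 0.01, 0.76, 0.0], [0.0, 0.01, 0.76, 0.0], [0.0, 0.01, 0.76, 0.0], [0.0, 0.01, 0.76, 0.0]]
```

```bash
python3 -m handwheel '[[0,0.02,0.8,0,1],[0,0.02,0.8,0,1],[0,0.01,0.8,0,1],[0,0,0.63,0,1],[0,0,0,0,1],[0,0,0,0,-1],[0,0,0,0,-1],[0,0,0,0,-1],[0,0,0,0,-1],[0,0,0,0,-1]]' 60;python3 -m handwheel '[[0,0,0,0,-1],[0,0,0,0,-1],[0,0,0,0,-1],[0,0,0,0,-1],[0,0,0,0,-1],[0,0,0,0,-1],[0,0,0,0,-1]]' 60; python3 -c "
from h import *
plan((377.7,191.7,17.5),89.7,1)"
```

```text
time: 28.8
ee_pos: [378.1, 192.2, 18.2]
eef_rot: [0.0, 0.709, 0.706, 0.0]
wrist_force: [-0.3, 0.1, -1.0]
opening: 0.476
gripper_force: 0.0
time: 29.68
ee_pos: [378.0, 192.1, 17.9]
eef_rot: [0.0, 0.709, 0.706, 0.0]
wrist_force: [-1.9, 0.3, 0.2]
opening: 0.144
gripper_force: 60.0
t=29.68 [378.  192.1  17.9] 89.7 F [-1.9  0.3  0.2] 
 [[-0.01, -0.01, 0.01, 0.01]]
```

```bash
python3 -m handwheel '[[0,0,-0.3,0,-1],[0,0,-0.8,0,-1],[0,0,-0.9,0,-1],[0,0,-0.9,0,-1],[0,0,-0.9,0,-1],[0,0,-0.3,0,-1],[0,0,0,0,-1]]'; python3 -c "
from h import *
plan((623.7,-145.8,140),158.5,18)"
```

```text
time: 30.55
ee_pos: [378.4, 192.2, 141.2]
eef_rot: [0.0, 0.709, 0.705, 0.0]
wrist_force: [-0.0, -0.2, -4.3]
opening: 0.147
gripper_force: 60.0
t=30.55 [378.4 192.2 141.2] 89.7 F [-0.  -0.2 -4.3] 
 [[-0.62, 0.46, 0.0, -0.48], [-0.65, 0.41, 0.0, -0.48], [-0.68, 0.37, 0.0, -0.48], [-0.7, 0.32, 0.0, -0.48], [-0.72, 0.28, 0.0, -0.48], [-0.74, 0.23, 0.0, -0.48], [-0.75, 0.18, 0.0, -0.48], [-0.76, 0.13, 0.0, -0.48], [-0.77, 0.08, 0.0, -0.48], [-0.77, 0.02, 0.0, -0.48], [-0.77, -0.03, 0.0, -0.48], [-0.77, -0.08, 0.0, -0.48], [-0.76, -0.13, 0.0, -0.48], [-0.75, -0.18, 0.0, -0.48], [-0.74, -0.23, 0.0, -0.48], [-0.72, -0.28, 0.0, -0.48], [-0.7, -0.33, 0.0, -0.48], [-0.68, -0.37, 0.0, -0.48]]
```

```bash
python3 -m handwheel '[[-0.62,0.46,0,-0.48,-1],[-0.65,0.41,0,-0.48,-1],[-0.68,0.37,0,-0.48,-1],[-0.7,0.32,0,-0.48,-1],[-0.72,0.28,0,-0.48,-1],[-0.74,0.23,0,-0.48,-1],[-0.75,0.18,0,-0.48,-1],[-0.76,0.13,0,-0.48,-1],[-0.77,0.08,0,-0.48,-1],[-0.77,0.02,0,-0.48,-1]]'; python3 -m handwheel '[[-0.77,-0.03,0,-0.48,-1],[-0.77,-0.08,0,-0.48,-1],[-0.76,-0.13,0,-0.48,-1],[-0.75,-0.18,0,-0.48,-1],[-0.74,-0.23,0,-0.48,-1],[-0.72,-0.28,0,-0.48,-1],[-0.6,-0.28,0,-0.48,-1],[-0.4,-0.2,0,-0.48,-1],[-0.1,-0.1,0,0,-1],[0,0,0,0,-1]]'; python3 - <<'E'
from h import *
from scipy.optimize import least_squares
p,y,o=pose(); plan((623.7,-145.8,140),158.5,1)
zc=p[2]-17.5+7
for n in('side','top'):
    s=snapshot(n);np.savez(f'/tmp/c_{n}.npz',**s);W=cloud(s).reshape(-1,3);b=s['pixels'].astype(int).reshape(-1,3)
    g=(np.hypot(*(W[:,:2]-p[:2]).T)<115)&(abs(W[:,2]-zc)<9)&(b.min(1)>100)
    t=W[g]; a=np.radians(y);e=np.array([np.cos(a),np.sin(a)]);l=np.array([-e[1],e[0]])
    d=t[:,:2]-p[:2];S=d@e;L=d@l;print(n,len(t),'z',t[:,2].mean().round(1),'S',np.percentile(S,[0,1,99,100]).round(1),'L',np.percentile(L,[0,1,99,100]).round(1))
    for sg in(1,-1):
        k=(sg*S>70);print('ear',sg,k.sum(),L[k].mean().round(1) if k.any() else '',(sg*S[k]).max().round(1) if k.any() else '')
    A=np.c_[t[:,:2],np.ones(len(t))];print(np.linalg.lstsq(A,t[:,2],rcond=None)[0][:2])
E
```

```text
time: 31.8
ee_pos: [513.9, 4.7, 139.1]
eef_rot: [-0.002, 0.436, 0.9, -0.0]
wrist_force: [-0.3, 0.9, -4.6]
opening: 0.142
gripper_force: 60.0
time: 33.05
ee_pos: [617.6, -137.3, 139.7]
eef_rot: [-0.001, 0.184, 0.983, 0.0]
wrist_force: [-0.9, -0.1, -3.8]
opening: 0.147
gripper_force: 60.0
t=33.05 [ 617.6 -137.3  139.7] 158.8 F [-0.9 -0.1 -3.8] 
 [[-0.29, -0.19, -0.01, 0.04]]
side 642 z 129.6 S [-101.5  -97.6   95.7   96. ] L [-64.5 -62.4  41.2  54.6]
ear 1 64 -4.3 96.0
ear -1 59 -3.9 101.5
[-0.00126152 -0.0123232 ]
top 7 z 128.9 S [-46.8 -46.7 -38.3 -38.2] L [-48.6 -48.4 -39.3 -39.3]
ear 1 0  
ear -1 0  
[-0.08650104  0.25025723]
```

```bash
python3 -m handwheel '[[-0.15,-0.1,0,0.04,-1],[-0.13,-0.08,0.2,0,-1],[0,0,0.4,0,-1],[0,0,0.2,0,-1],[0,0,0,0,-1],[0,0,0,0,-1]]'; python3 - <<'E'
from h import *
p,y,o=pose(); plan((624,-145.6,112),158.5,1)
s=snapshot('side');im=s['pixels'];W=cloud(s)
zt=p[2]-17.5+7;a=np.radians(y);e=np.array([np.cos(a),np.sin(a)])
for sg in(1,-1):
    h=np.append(p[:2]+sg*76*e,zt);u,v=map(lambda q:int(round(q)),px(s,h));print('hole',sg,h.round(1),px(s,h))
    g=im[v-9:v+10,u-10:u+11].min(2)
    for r in g: print(' '.join('%3d'%q for q in r))
    for r in W[v-9:v+10,u-10:u+11,2][::2]: print(' '.join('%3.0f'%q for q in r))
    pt=np.append(np.array([624,-145.5])+sg*76*np.array([np.cos(np.radians(158.5)),np.sin(np.radians(158.5))]),93); print('pin tip px',px(s,pt))
E
```

```text
time: 33.9
ee_pos: [624.3, -145.7, 117.3]
eef_rot: [0.0, 0.186, 0.983, -0.0]
wrist_force: [-0.8, -0.1, -3.5]
opening: 0.148
gripper_force: 60.0
t=33.90 [ 624.3 -145.7  117.3] 158.6 F [-0.8 -0.1 -3.5] 
 [[0.01, -0.0, 0.18, 0.01]]
hole 1 [ 553.6 -117.9  106.8] (np.float64(243.64548491854435), np.float64(164.75130555773623))
111 156 180 212 201 139  73  38  31  32  32  29  32  32  31  29  31  31  30  32  31
138 162 196 226 230 203 136  69  33  29  29  32  31  30  31  29  30  30  31  32  30
155 162 169 201 226 228 197 121  48  31  30  31  30  30  31  31  31  30  30  30  32
158 161 161 168 202 226 220 156  59  29  31  29  31  30  30  31  29  30  31  32  33
158 161 161 158 168 203 211 152  65  36  34  33  31  31  28  32  30  33  31  31  32
160 160 161 161 162 172 173 138  94  77  62  54  47  41  37  37  32  33  32  33  30
158 161 168 167 170 183 189 174 159 145 127 115 110  98  87  72  57  48  36  32  31
161 168 191 204 211 217 217 211 194 186 185 185 183 170 155 137 117 100  68  35  33
170 192 227 242 246 245 245 237 211 185 186 197 210 201 189 183 175 158 107  47  32
206 233 246 248 247 
[... 3639 characters left out ...]
-2  -1   0  -1   1  -1 134 134 135 135
  2  -1   1  -3   2  -0 108 109 106   1   1   1   0   2   3  -1  -2   1   0 127 128
  0  -1  -0   1 106 105 109 109 106 104 109 106 107 107 108 107 106 109 106 118 119
 -1  -0 106 106 107 105 108 105 106 109 107 104 107 106 106 105 110 112 108 110 112
  1  -2 100 100 103 102 103 103 104 105 106 106 108 106 107 108 110 108 109 110 110
 -0   2  -0   0  -1  -1  -0  -1   0   0  90 107 108 107 107 109 110 110 112 110 110
 -1   1   1  -1   1  -3  -3   1   0  -0  80  81 106 107 105 105 109 108 110 110 109
 -2  -1   1   1  -3   0  -0  -3  -1  -1  74  73 101 106 107 105 106 104 108 109 110
pin tip px (np.float64(201.87314955698324), np.float64(160.664613046544))
```

```bash
python3 -m handwheel '[[0.05,-0.01,0.1,0,-1],[0,0,0.1,0,-1],[0,0,0.1,0,-1],[0,0,0,0,-1]]';python3 -m handwheel '[[0,0,0.1,0,-1],[0,0,0.1,0,-1],[0,0,0,0,-1]]'; python3 -m handwheel '[[0,0,0.1,0,-1],[0,0,0.1,0,-1],[0,0,0,0,-1]]'
```

```text
time: 34.45
ee_pos: [622.4, -145.3, 107.6]
eef_rot: [-0.0, 0.186, 0.983, 0.0]
wrist_force: [0.9, -0.1, -3.6]
opening: 0.145
gripper_force: 60.0
time: 34.83
ee_pos: [622.4, -145.3, 101.6]
eef_rot: [-0.0, 0.186, 0.983, 0.0]
wrist_force: [0.5, -1.0, -3.3]
opening: 0.142
gripper_force: 60.0
time: 35.2
ee_pos: [622.4, -145.3, 95.7]
eef_rot: [-0.0, 0.186, 0.983, 0.0]
wrist_force: [0.6, -0.9, -2.7]
opening: 0.148
gripper_force: 60.0
```

The pins are entering the holes freely. Down to the rim.

```bash
python3 -m handwheel '[[0,0,0.1,0,-1],[0,0,0.1,0,-1],[0,0,0,0,-1]]';python3 -m handwheel '[[0,0,0.05,0,-1],[0,0,0,0,-1]]'; python3 -m handwheel '[[0,0,0.05,0,-1],[0,0,0,0,-1]]'
```

```text
time: 35.58
ee_pos: [622.4, -145.3, 89.6]
eef_rot: [-0.0, 0.186, 0.983, 0.0]
wrist_force: [0.8, 1.6, -4.3]
opening: 0.147
gripper_force: 60.0
time: 35.83
ee_pos: [622.6, -145.4, 88.5]
eef_rot: [-0.0, 0.186, 0.983, 0.0]
wrist_force: [0.3, -0.5, -4.6]
opening: 0.146
gripper_force: 60.0
time: 36.08
ee_pos: [623.0, -145.5, 88.1]
eef_rot: [0.0, 0.186, 0.983, -0.0]
wrist_force: [-2.2, 0.5, 2.7]
opening: 0.145
gripper_force: 60.0
```

Contact with the rim at the expected height. I'll release, rise and check it is flush.

```bash
python3 -m handwheel '[[0,0,0.01,0,-1],[0,0,0,0,1],[0,0,0,0,1],[0,0,0,0,1],[0,0,0,0,1],[0,0,-0.3,0,1],[0,0,-0.9,0,1],[0,0,-0.9,0,1],[0,0,-0.9,0,1],[0,0,-0.9,0,1]]'; python3 -m handwheel '[[0,0,-0.5,0,1],[0.9,-0.9,0,0,1],[0.9,-0.9,0,0,1],[0.9,-0.9,0,0,1],[0.9,-0.9,0,0,1],[0.9,-0.9,0,0,1],[0,0,0,0,1]]'; python3 - <<'E'
from h import *
p,y,o=pose();print(p,o['wrist_force'])
for n in('side','top'):
    s=snapshot(n);w=cloud(s).reshape(-1,3);b=s['pixels'].astype(int).reshape(-1,3)
    d=w[:,:2]-C;R=np.hypot(*d.T);t=w[(R<58)&(abs(w[:,2]-77)<9)&(b.min(1)>110)]
    A=np.c_[t[:,:2]-C,np.ones(len(t))];f=np.linalg.lstsq(A,t[:,2],rcond=None)[0];print(n,len(t),'plane',f.round(4))
    a=np.radians(158.5);e=np.array([np.cos(a),np.sin(a)])
    for sg in(1,-1):
        k=(np.hypot(*(d-sg*76*e).T)<20)&(w[:,2]>60); print('ear',sg,np.percentile(w[k,2],[10,50,90,99]).round(1) if k.any() else None)
    k=(b[:,2]-b[:,0]>20)&(b.max(1)<180)&(w[:,2]>8)&(w[:,2]<35)&(abs(w[:,0]-600)<130)&(w[:,1]<370)&(w[:,1]>-350)
    m=k.reshape(384,512).astype(np.uint8);c,_,st,ce=cv2.connectedComponentsWithStats(m);print('brown outside',[(ce[i].round().tolist(),int(st[i,4])) for i in range(1,c) if st[i,4]>8])
    k=(abs(w[:,0]-420)<70)&(w[:,1]>-180)&(w[:,1]<-30)&(w[:,2]>50);print('scoop handle z',np.median(w[k,2]))
E
```

```text
time: 37.33
ee_pos: [622.8, -145.5, 205.5]
eef_rot: [0.0, 0.186, 0.983, -0.0]
wrist_force: [0.3, 0.1, -0.6]
opening: 1.001
gripper_force: 0.0
time: 38.2
ee_pos: [446.2, -222.3, 218.7]
eef_rot: [-0.0, 0.188, 0.982, 0.0]
wrist_force: [0.1, 0.2, -0.6]
opening: 0.998
gripper_force: 0.0
[ 446.19278807 -222.30084023  218.72910831] [ 0.06233596  0.19839802 -0.56918006]
side 404 plane [ 1.07000e-02 -1.75000e-02  7.96067e+01]
ear 1 [75.1 77.4 83.9 91.1]
ear -1 [73.8 77.6 85.  90.2]
brown outside []
scoop handle z 536.1112275268841
top 732 plane [6.50000e-03 2.00000e-04 7.95957e+01]
ear 1 [74.3 77.9 82.1 92.2]
ear -1 [75.5 77.9 81.8 91.1]
brown outside []
scoop handle z 571.7688606962497
```

The ears sit at 77.5 and 77.8 mm (rim 70 plus plate 7), level, with the pins through the holes. No brown pieces show outside the bowl.

```bash
python3 -c "
from bench import *
print(sign_off())"
```

```text
the job is handed in; nothing more can be done
None
```

I handed the job in at about 38 s of robot time: all four lumps are in the bowl, the scoop lies flat on the bench, and the cover rests flush on the rim over both pins; the timer and bottle were not touched.

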